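# Put the tube bender's hydraulic valve into float

## Robot

A 6-joint arm with a two-finger parallel gripper is mounted at the origin on the work surface. World frame = base frame: x ahead of the robot, y to its left, z up, the work surface at z = 0. Lengths are in mm, angles in rad, forces in N, time in s.
With the tool pointing down it reaches from about 300 to 775 mm from the base axis. Payload 14.6 kg.
Tool frame: the origin (TCP) lies between the finger pads; the fingertips stand 25 mm ahead of it and the grasp point (between the pads) lies 6 mm ahead of it; z points along the fingers, y is the line along which they close (so a half turn about z gives the same grasp; the last joint's range is limited). The gripper opens to 94 mm and grips with 3 to 60 N. Pads are 16 mm wide; open, the fingers measure 119 mm over their backs; the gripper's body (75 mm by 177 mm) begins 78 mm behind the grasp point.
Start: joints at [1.229, 0.3, 1.521, -0, 1.321, -0.067], TCP at [149.243, 529.354, 230.446] pointing down, gripper open.
Joint ranges: [-3.03, 3.03], [-0.79, 2.21], [0.23, 2.52], [-1.04, 4.18], [0, 3.07], [-2.55, 2.55]. Speed limits (rad/s): [2.22, 2.22, 2.57, 3.14, 3.14, 3.14].

## Interface

Orientations are given as [roll, pitch, yaw] about the fixed x, y, z axes, in that order (R = Rz(yaw) Ry(pitch) Rx(roll)).
In Python, from cell import manip gives the robot as it stands. The module is installed in compiled form; this text tells all that it offers.
- The arm moves only by the tool step_arm, never from a script. Its argument "series" is one flat list of numbers, 5 for each row, row after row: the shift along the world's x, y, z in mm, then the turn about the world's z in rad, then the closure, from 0 (fully open) to 1 (shut). In form: [dx, dy, dz, spin, jaw, dx, dy, dz, spin, jaw, ...]. A call has 1 to 20 rows; each row shifts and turns the commanded pose from where the row before left it; what a row does not reach is not made up. A row lasts 1/8 s, in which the tool goes at most 62.5 mm and 10.7 degrees, less where a joint would pass 70% of its speed; a pose out of reach is approached as far as the arm can. A call is refused whole if a number of a shift passes 62.5 or a number of a turn 0.188, either way. A call with a gripper value outside its range is refused whole. The fingers move at their own pace and stop on an object; "squeeze" is the grip in N (left out, the last holds). Time passes only in rows, so rows that do not move let the fingers close. It gives the time, the measured TCP pose, the force, the opening and the grip force at its end, in the units of the state.
- manip.read_state(): the state, without advancing time (a new reading comes with each control period).
- manip.camera(name): name is "side" or "top" or "wrist"; returns (picture, depth): 384x512x3 uint8, blue, green, red; 384x512 float32, mm along the optical axis (not along the pixel's ray), 0 where there is no reading.
- manip.camera_info(name): a dict with "fovy" (degrees; the focal length in pixels is half the picture's height over the tangent of half this angle, whatever the lens; pixels are square), "cx", "cy" (the principal point, pixels), "k1" (the pictures are not rectified: a ray, as slopes to the right and down, at radius r is drawn at 1 + k1 r^2 times it, then the intrinsics apply), "eye" and "orientation" of the camera in the world. Camera axes: x right, y down, z forward; pixel columns grow to the right and rows downward; lengths in mm; the calibration is good to about 2 mm. A picture is of the moment at which its call begins: read the wrist's pose just before it. camera_info takes no time and is no camera call; for the wrist camera it gives the pose at the moment of the call.
- manip.sign_off(): hands the job in; it is judged then, once.
The state is a dict: "clock": time; "joints": joint angles; "qd": joint speeds; "effort": joint torques, N m; "eef_pos": TCP position; "eef_rot": TCP orientation; "wrist_force": force on the tool from outside, world axes, zero at the start; "moment": the same for the moment, N m; "finger_gap": finger opening in mm; "finger_force": force on a finger pad.
Only numpy, scipy, OpenCV 4.12 (cv2) and the standard library are available. Lean on these libraries where they do the work, as an engineer would, in place of code of your own. Each camera call takes 0.05 s, during which the arm holds its last target. There are 200 camera calls.

## Task

Set the bench tube bender to float so that its ram can be pushed back by hand: first press the lock-out plunger down until it clicks in and stays down by itself, then push the valve lever forward, past the stiff detent, until it drops into the float notch and stays there when you let go. Feel for the detent and never force the lever or the plunger hard against its stop; leave the bottle, battery pack and wrench where they are.

Things in the scene. Friction and masses are not known exactly. Their poses are not given: they have to be found in the camera images.
- bender: bench tube bender, fixed: dark base plate 320 x 310 x 12 mm; grey valve block (130 x 70, top 102 mm above bench) with the lever; grey plunger housing 58 x 58, top at 125 mm; yellow ram cylinder along x at y -145, top 73. Origin on the bench, z up, plate centre at (50,-30) mm; +x is the way the lever is pushed to float. Lever pivot at (0,-50,110), plunger axis at x 31, y 60 mm. Place and yaw vary
- lever: valve lever: upright steel rod 12 mm thick with a black T-grip on top. Origin on the pivot; z up the rod; y along the pivot axis and the grip bar. Pushing the grip to the bender's +x turns it about +y. At the start the rod leans 0.05 to 0.4 rad backward (to the bender's -x), held by slight friction alone. Over 30 N on the lever counts as forcing it
- lever_grip (a point): centre of the T-grip bar (80 mm long, 22 mm thick, along y), 140 mm up the rod from the pivot; moves with the lever. Felt here with the plunger down: 1 to 3 N at first; at the detent the resistance rises sharply to 14 to 17 N, fades over the next 10 to 15 mm and is gone at the crest, where the lever jumps ahead of the pusher by itself, some 12 mm, into the notch
- lever_pivot (a point): the lever's pivot, fixed, axes of the bender. The crest lies anywhere from 0.2 to 0.48 rad of rod lean forward of vertical: different each time, unmarked, unrelated to where the lever starts. The float notch is about 0.1 rad past the crest, a hard stop 0.16 rad (22 mm at the grip) past it. Let go before the crest, the lever snaps back to vertical or behind it
- crossarm_end (a point): free end of the lever's cross arm, a steel bar 8 mm thick that leaves the rod 55 mm above the pivot and reaches 122 mm to +y, on the -x side of the plunger's head. While the plunger is up the arm runs against its head at about 0.13 rad of forward lean and the lever cannot go on; over the pressed plunger it passes freely
- plunger: lock-out plunger: round black head 40 mm across and 18 mm thick on an upright sprung stem; origin on its axis, 46 mm below its top. It slides straight down 26 mm to a hard stop. Over 30 N on it counts as forcing it
- plunger_top (a point): centre of the flat top of the plunger's head, 171 mm above the bench when free. It pushes back with 3 to 5 N at first, up to about 15 N near 12 mm down, then less; past about 18 mm it draws itself into its holding notch and stays, 22 mm below its free height; let go sooner it snaps back up
- flux_bottle: bystander: white bottle standing on the bench, 52 mm across, 105 mm high; origin at the centre of its foot
- battery: bystander: black tool battery pack, 115 x 75 x 59 mm; origin at the centre of its underside
- wrench: bystander: steel wrench 180 mm long lying along its x; origin under its middle

How it is judged (in metres and radians):
On the way, in this order (a step that is already met when the one before it is completed fails the run):
1. the plunger is down in its holding notch and let go (z of plunger_top in the frame of bender below 0.152 m and contact force between plunger and the fingers below 0.1 N), for 0.3 s.
2. the lever rests in the float notch by itself (x of lever_grip in the frame of bender above 0.033 m and angular speed of lever below 0.1 rad/s and contact force between lever and the fingers below 0.1 N), for 0.5 s.
At the end, for the whole second after the job is handed in: The lever stays by itself past the detent in the float notch (its grip at rest more than 33 mm ahead of the pivot along the bender's x; when let go short of the notch it springs back behind that), and the plunger stays down by itself (top less than 152 mm above the bench) (z of plunger_top in the frame of bender below 0.152 m and x of lever_grip in the frame of bender above 0.033 m and angular speed of lever below 0.1 rad/s); the robot touches nothing.
It fails at once if the lever is forced with more than 30 N (contact force between lever and the fingers above 30 N or contact force between lever and the arm above 30 N).
It fails at once if the plunger is forced with more than 30 N (contact force between plunger and the fingers above 30 N or contact force between plunger and the arm above 30 N).
It fails at once if the flux bottle is moved by more than 30 mm (distance of flux_bottle from where it was at the start of the episode above 0.03 m).
It fails at once if the battery pack is moved by more than 30 mm (distance of battery from where it was at the start of the episode above 0.03 m).
It fails at once if the wrench is moved by more than 30 mm (distance of wrench from where it was at the start of the episode above 0.03 m).
It also fails if it takes over 61 s, if anything falls off the work surface, if the arm or the gripper's body presses on something with over 40 N, if the wrist force passes 120 N, or if a joint passes its speed limit or range.

## Working session

There is one attempt and no reset: what is moved stays moved. The work goes in short steps, Python scripts to look and compute and a tool call to move; the robot and the scene stay as the last step left them, time stands still between calls to the robot, and variables do not carry over. Pictures are saved under pics/ and viewed, at most 10 in all, crops included, and the job is handed in when it is done.

Besides the shell and the picture viewer there is one more tool, called after "Call:" as name(argument=value, ...), one argument or row to a line, values as JSON. step_arm: Moves the arm, as the interface text tells. Its arguments: {"type":"object","properties":{"series":{"type":"array"},"squeeze":{"type":"number"}},"required":["series"]}

```bash
mkdir -p pics; cat > h.py <<'E'
import numpy as np, cv2
from cell import manip
from scipy.spatial.transform import Rotation as R
def cam(n):
    i=manip.camera_info(n); p,d=manip.camera(n); return i,p,d
def pts(i,d):
    h,w=d.shape; f=h/2/np.tan(np.radians(i["fovy"])/2)
    K=np.array([[f,0,i["cx"]],[0,f,i["cy"]],[0,0,1.]])
    u,v=np.meshgrid(np.arange(w),np.arange(h))
    q=cv2.undistortPoints(np.stack([u,v],-1).reshape(-1,1,2).astype(float),K,np.array([i["k1"],0,0,0,0.])).reshape(h,w,2)
    c=np.dstack([q*d[...,None],d])
    o=np.array(i["orientation"]); M=o if o.shape==(3,3) else R.from_euler("xyz",o).as_matrix()
    return c@M.T+np.array(i["eye"])
E
python3 - <<'E'
from h import *
print(manip.read_state())
a=[]
for n in("top","side"):
    i,p,d=cam(n); print(i); np.savez(n,p=p,d=d,P=pts(i,d)); a.append(p)
cv2.imwrite("pics/a.png",cv2.resize(a[0],(800,600)));cv2.imwrite("pics/b.png",cv2.resize(a[1],(800,600)))
E
```

```text
{'clock': 0.0, 'joints': array([ 1.22940209e+00,  3.00492677e-01,  1.52157634e+00, -9.20755687e-06,
        1.32072067e+00, -6.66117622e-02]), 'qd': array([-0.00240144, -0.00064756,  0.00043948, -0.00012457, -0.00024267,
        0.00044075]), 'effort': array([ 1.75402347e-04, -5.31805980e+01, -3.52741742e+01,  7.08656665e-02,
        2.43156654e-02, -8.48832906e-05]), 'eef_pos': array([149.16717498, 529.13899253, 229.87649117]), 'eef_rot': array([-3.14039768e+00, -7.07788057e-05,  2.86681242e+00]), 'wrist_force': array([-0.75706916,  0.71338554,  0.09504608]), 'moment': array([ 0.05342261, -0.05132979,  0.04853576]), 'finger_force': 0.0, 'finger_gap': 93.88087110398396}
{'fovy': 51.657533415622844, 'cx': 252.1947963583901, 'cy': 189.49959281363087, 'k1': 0.03834472577131576, 'eye': array([ 526.32574613,   10.12144177, 1176.78764995]), 'orientation': array([-3.07251871, -0.02983554, -1.54413297])}
{'fovy': 47.16260010950227, 'cx': 249.02269875422908, 'cy': 193.85419381202732, 'k1': -0.10328271909196099, 'eye': array([ 448.50950259,  708.32647281, 1030.06191049]), 'orientation': array([-2.44152885, -0.01623299, -2.90219437])}
```

View pics/a.png

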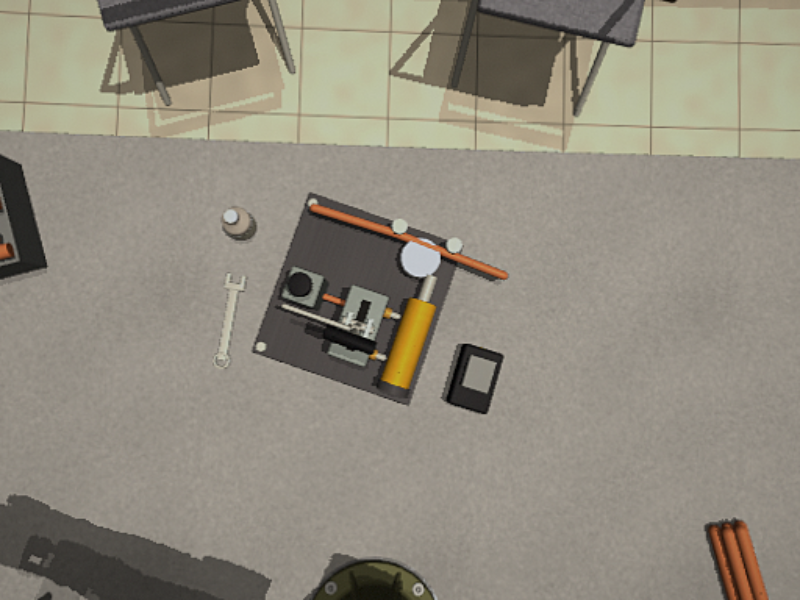

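View pics/b.png

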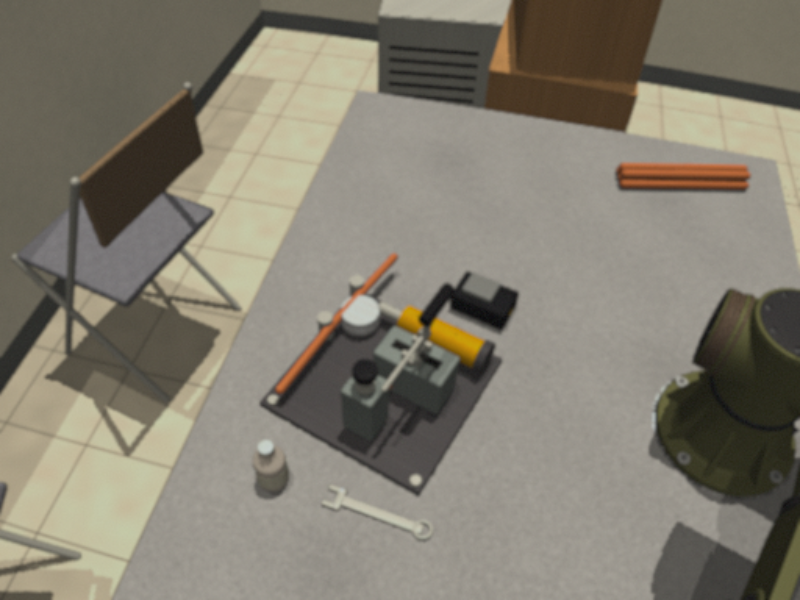

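The top view shows the plunger head at about (298,284) and the T-grip at about (342,340), both in 800x600 pixels. The bender's +x points up and slightly right in the image, away from the robot. Next I'll measure these from depth.

```bash
python3 - <<'E'
from h import *
for n in("top","side"):
    z=np.load(n+".npz");p=z["p"];P=z["P"];Z=P[...,2]
    hsv=cv2.cvtColor(p,cv2.COLOR_BGR2HSV); x,y=P[...,0],P[...,1]
    box=(x>250)&(x<800)&(y>-150)&(y<350)&(z["d"]>0)
    bench=np.median(Z[box]); print(n,"bench",bench)
    yel=box&(hsv[...,0]>15)&(hsv[...,0]<32)&(hsv[...,1]>150)&(Z>40)
    r=cv2.minAreaRect(P[yel][:,:2].astype(np.float32));print("yellow",yel.sum(),r,Z[yel].max())
    print("zs", )
    for lo,hi in((158,185),(115,132),(95,108),(6,20),(190,270)):
        m=(box&(Z>lo)&(Z<hi)).astype(np.uint8)
        k,l,s,c=cv2.connectedComponentsWithStats(m)
        for j in range(1,k):
            if s[j,4]>25:
                q=P[l==j]; r=cv2.minAreaRect(q[:,:2].astype(np.float32)); print(lo,hi,"px",c[j].round(),s[j,4],"mean",q.mean(0).round(1),"rect",np.round(r[0],1),np.round(r[1],1),round(r[2],1))
E
```

```text
top bench 2.3909672011081966
yellow 1084 ((535.1254272460938, -7.979499816894531), (138.03492736816406, 157.55577087402344), 72.24177551269531) 257.679106959171
zs
158 185 px [192. 182.] 197 mean [612.4 135.6 170.7] rect [612.7 135.1] [37.6 37.5] 46.6
158 185 px [206. 204.] 169 mean [557.9  97.8 168. ] rect [560.8  98.8] [131.1  15.2] 71.7
115 132 px [195. 184.] 282 mean [609.8 131.5 124.8] rect [612.8 136.1] [57.7 57.7] 71.5
115 132 px [230. 207.] 102 mean [551.5  37.7 118.9] rect [554.5  37.9] [54.7 31.8] 58.9
95 108 px [147. 138.] 68 mean [732.  267.7 104.4] rect [732.2 267.9] [22.5 23.1] 88.1
95 108 px [234. 196.] 557 mean [582.3  29.4 102.5] rect [573.7  33.5] [70.  80.6] 72.3
95 108 px [223. 226.] 225 mean [499.7  56.9 102.1] rect [499.7  56.9] [69.2 23.1] 73.1
6 20 px [221. 189.] 6695 mean [608.4  70.1  12.4] rect [603.3  45.7] [311.3 321.1] 72.2
6 20 px [273. 151.] 121 mean [723.7 -81.5  12.5] rect [724.3 -80.9] [78.6 16.3] 69.7
6 20 px [145. 204.] 288 mean [556.  287.9   8.2] rect [553.8 285.9] [ 37.  176.2] 84.2
190 270 px [224. 217.] 328 mean [525.3  48.7 254.4] rect [527.
[... 622 characters left out ...]
.2
95 108 px [277. 234.] 508 mean [516.8  57.4 102.3] rect [522.7  51.5] [72.3 71.7] 73.4
95 108 px [231. 260.] 73 mean [611.  163.  101.5] rect [611.4 162.5] [61.9 26.1] 11.1
95 108 px [170. 287.] 88 mean [731.6 270.  103.7] rect [732.2 269.3] [22.9 24.9] 13.0
6 20 px [307. 203.] 101 mean [ 460.7 -137.    13.3] rect [ 461.5 -136.5] [ 23.6 104.9] 88.6
6 20 px [241. 261.] 6020 mean [602.5 104.8  12.3] rect [604.3  47.9] [308.6 319.8] 72.6
6 20 px [176. 310.] 46 mean [722.3 285.6  13.2] rect [723.7 283.7] [48.9 16.2] 32.5
6 20 px [238. 327.] 408 mean [562.4 286.6   8.1] rect [553.2 284.9] [ 39.5 177.4] 84.5
190 270 px [279. 195.] 280 mean [523.9  56.  253.9] rect [523.6  51.3] [80.2 21.7] 72.4
```

Call:
step_arm(
  series=[0, 0, 45, 0, 1, 0, 0, 45, 0, 1, 35, -30, 0, -0.12, 1, 35, -30, 0, -0.12, 1, 35, -30, 0, -0.12, 1, 35, -30, 0, -0.12, 1, 35, -30, 0, -0.12, 1, 35, -30, 0, -0.12, 1, 35, -30, 0, -0.12, 1, 35, -30, 0, -0.12, 1, 35, -30, 0, -0.12, 1, 35, -30, 0, -0.12, 1, 35, -30, 0, -0.12, 1, 35, -30, 0, -0.12, 1, 35, -30, 0, -0.12, 1, 8, -3, 0, -0.043, 1, 0, 0, 0, 0, 1],
  squeeze=10,
)

```text
clock: 2.22
eef_pos: [612.2, 136.5, 319.8]
eef_rot: [-3.141, 0.0, 1.264]
wrist_force: [-1.3, -0.7, 0.4]
finger_gap: 0.8
finger_force: 0.0
```

Call:
step_arm(
  series=[0, 0, -35, 0, 1, 0, 0, -35, 0, 1, 0, 0, -28, 0, 1, 0, 0, -14, 0, 1, 0, 0, -4, 0, 1, 0, 0, 0, 0, 1],
)

```text
clock: 2.98
eef_pos: [612.4, 136.7, 205.4]
eef_rot: [3.14, -0.001, 1.264]
wrist_force: [0.0, -0.3, 1.6]
finger_gap: 0.2
finger_force: 0.0
```

Call:
step_arm(
  series=[0, 0, -2, 0, 1, 0, 0, -2, 0, 1, 0, 0, -2, 0, 1, 0, 0, -2, 0, 1, 0, 0, -2, 0, 1, 0, 0, 0, 0, 1],
)

```text
clock: 3.72
eef_pos: [612.3, 136.3, 194.5]
eef_rot: [3.141, -0.0, 1.264]
wrist_force: [-0.9, -0.6, 3.5]
finger_gap: 0.2
finger_force: 1.4
```

Call:
step_arm(
  series=[0, 0, -2, 0, 1, 0, 0, -2, 0, 1, 0, 0, -2, 0, 1, 0, 0, -2, 0, 1, 0, 0, 0, 0, 1],
)

```text
clock: 4.35
eef_pos: [612.3, 136.4, 186.6]
eef_rot: [3.141, -0.0, 1.264]
wrist_force: [-1.2, 0.1, 5.3]
finger_gap: 0.3
finger_force: 2.7
```

Call:
step_arm(
  series=[0, 0, -2, 0, 1, 0, 0, -2, 0, 1, 0, 0, -1, 0, 1, 0, 0, 0, 0, 1],
)

```text
clock: 4.85
eef_pos: [612.4, 136.5, 182.0]
eef_rot: [3.141, -0.001, 1.264]
wrist_force: [-2.2, -0.4, 6.0]
finger_gap: 0.6
finger_force: 3.5
```

Call:
step_arm(
  series=[0, 0, -1.5, 0, 1, 0, 0, -1.5, 0, 1, 0, 0, -1, 0, 1, 0, 0, 0, 0, 1],
)

```text
clock: 5.35
eef_pos: [612.1, 136.3, 176.9]
eef_rot: [-3.141, 0.0, 1.264]
wrist_force: [-0.5, -0.7, 0.2]
finger_gap: 0.7
finger_force: 0.0
```

Call:
step_arm(
  series=[0, 0, -1, 0, 1, 0, 0, -1, 0, 1, 0, 0, 0, 0, 1],
)

```text
clock: 5.72
eef_pos: [612.2, 136.3, 175.3]
eef_rot: [-3.141, 0.0, 1.264]
wrist_force: [-0.6, 0.5, 0.3]
finger_gap: 0.7
finger_force: 0.0
```

Call:
step_arm(
  series=[0, 0, 10, 0, 1, 0, 0, 30, 0, 1, 0, 0, 40, 0, 1, 0, 0, 40, 0, 1, 0, 0, 15, 0, 1, 0, 0, 0, 0, 1],
)

```text
clock: 6.48
eef_pos: [612.3, 136.4, 310.6]
eef_rot: [3.141, -0.0, 1.264]
wrist_force: [0.9, 0.6, 0.3]
finger_gap: 0.7
finger_force: 0.0
```

```bash
python3 - <<'E'
from h import *
for n in("side",):
    i,p,d=cam(n);P=pts(i,d)
    m=(np.hypot(P[...,0]-612,P[...,1]-136.5)<24)&(P[...,2]>118)&(P[...,2]<200)
    print(np.histogram(P[m][:,2],bins=range(118,200,3)))
    cv2.imwrite("pics/c.png",cv2.resize(p[150:300,180:340],(640,600)))
E
```

```text
(array([  0,  16,  50,  21,   1,   7,   9,   8,  13,  37, 117,  31,   0,
         0,   0,   0,   0,   0,   0,   0,   0,   0,   0,   0,   0,   0,
         0]), array([118, 121, 124, 127, 130, 133, 136, 139, 142, 145, 148, 151, 154,
       157, 160, 163, 166, 169, 172, 175, 178, 181, 184, 187, 190, 193,
       196, 199]))
```

View pics/c.png

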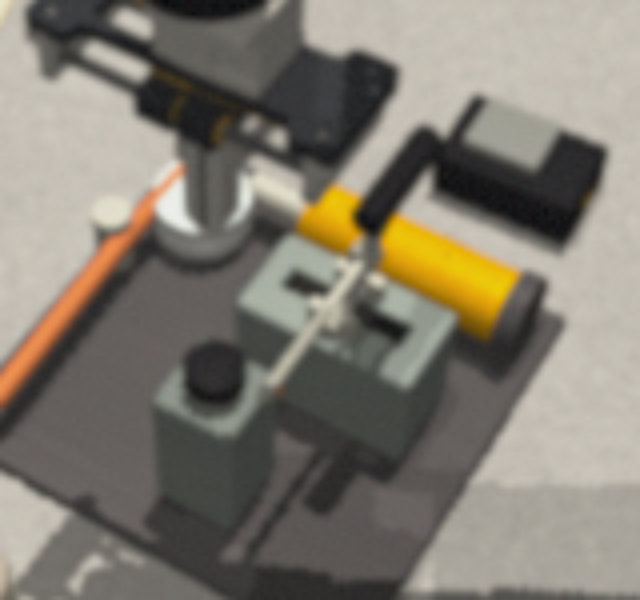

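Call:
step_arm(
  series=[-14, -9, 0, 0.174, 1, -14, -9, 0, 0.174, 1, -14, -9, 0, 0.174, 1, -14, -9, 0, 0.174, 1, -14, -8, 0, 0.175, 1, -14, -8, 0, 0.175, 1, -14, -8, 0, 0.175, 1, -14, -8, 0, 0.175, 1, -12, -8, 0, 0.175, 1, 0, 0, -25, 0, 1, 0, 0, -23, 0, 1, 0, 0, 0, 0, 1],
  squeeze=20,
)

```text
clock: 8.02
eef_pos: [487.2, 60.3, 259.9]
eef_rot: [-3.14, -0.005, 2.835]
wrist_force: [-0.6, -0.3, 0.4]
finger_gap: 0.6
finger_force: 0.0
```

Call:
step_arm(
  series=[4.8, -1.5, 0, 0, 1, 4.8, -1.5, 0, 0, 1, 4.8, -1.5, 0, 0, 1, 3.8, -1.2, 0, 0, 1, 3.8, -1.2, 0, 0, 1, 3.8, -1.2, 0, 0, 1, 3.8, -1.2, 0, 0, 1, 0, 0, 0, 0, 1],
)

```text
clock: 9.02
eef_pos: [518.1, 50.9, 262.3]
eef_rot: [-3.142, 0.0, 2.835]
wrist_force: [0.1, 0.0, 0.3]
finger_gap: 0.3
finger_force: 0.0
```

Call:
step_arm(
  series=[3.8, -1.2, 0, 0, 1, 3.8, -1.2, 0, 0, 1, 3.8, -1.2, 0, 0, 1, 3.8, -1.2, 0, 0, 1, 3.8, -1.2, 0, 0, 1, 3.8, -1.2, 0, 0, 1, 0, 0, 0, 0, 1],
)

```text
clock: 9.9
eef_pos: [540.9, 43.7, 262.3]
eef_rot: [-3.141, 0.0, 2.835]
wrist_force: [0.1, -0.3, 0.4]
finger_gap: 0.4
finger_force: 0.1
```

Call:
step_arm(
  series=[1.9, -0.6, 0, 0, 1, 1.9, -0.6, 0, 0, 1, 1.9, -0.6, 0, 0, 1, 0, 0, 0, 0, 1],
)

```text
clock: 10.4
eef_pos: [546.5, 42.0, 262.3]
eef_rot: [3.142, -0.0, 2.835]
wrist_force: [-0.5, 0.3, -0.4]
finger_gap: 0.5
finger_force: 0.4
```

Call:
step_arm(
  series=[1.9, -0.6, 0, 0, 1, 1.9, -0.6, 0, 0, 1, 1.9, -0.6, 0, 0, 1, 0, 0, 0, 0, 1],
)

```text
clock: 10.9
eef_pos: [552.3, 40.2, 262.5]
eef_rot: [3.142, 0.0, 2.835]
wrist_force: [-1.9, -0.2, -1.7]
finger_gap: 0.7
finger_force: 0.4
```

Call:
step_arm(
  series=[1.9, -0.6, 0, 0, 1, 1.9, -0.6, 0, 0, 1, 0, 0, 0, 0, 1],
)

```text
clock: 11.28
eef_pos: [556.0, 39.0, 262.5]
eef_rot: [3.142, 0.0, 2.835]
wrist_force: [-1.1, -0.2, -0.5]
finger_gap: 0.5
finger_force: 0.6
```

```bash
python3 - <<'E'
from h import *
i,p,d=cam("side");P=pts(i,d)
print(manip.read_state()["wrist_force"])
cv2.imwrite("pics/d.png",cv2.resize(p[120:300,160:352],(640,600)))
E
```

```text
[-1.06244811  0.50111639 -1.00871519]
```

View pics/d.png

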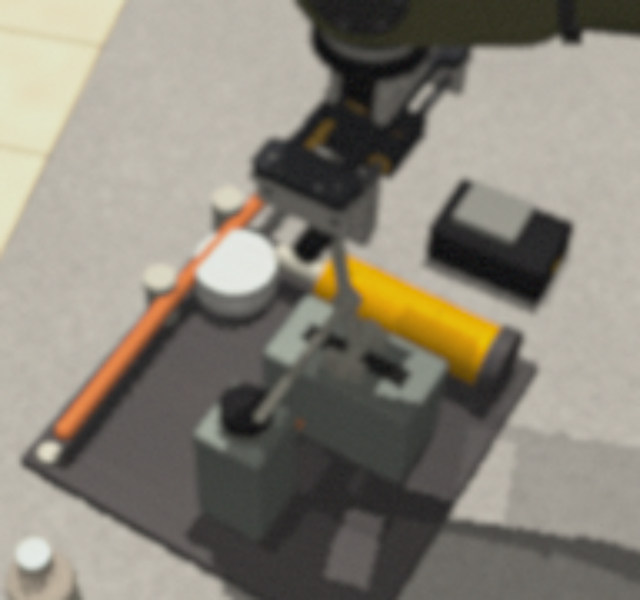

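The picture shows the lever following the fingers, with the cross arm passing over the pressed plunger at about (245,410). I'll keep pushing in small steps.

Call:
step_arm(
  series=[1.9, -0.6, -0.4, 0, 1, 1.9, -0.6, -0.4, 0, 1, 0, 0, 0, 0, 1],
)

```text
clock: 11.7
eef_pos: [559.8, 37.8, 261.9]
eef_rot: [3.141, 0.0, 2.835]
wrist_force: [-2.3, -0.1, 2.0]
finger_gap: 0.1
finger_force: 1.0
```

Call:
step_arm(
  series=[1.9, -0.6, -0.4, 0, 1, 1.9, -0.6, -0.4, 0, 1, 0, 0, 0, 0, 1],
)

```text
clock: 12.08
eef_pos: [562.8, 36.9, 261.4]
eef_rot: [-3.142, -0.002, 2.835]
wrist_force: [-13.0, 2.3, 8.3]
finger_gap: 0.5
finger_force: 6.1
```

Call:
step_arm(
  series=[1.9, -0.6, -0.4, 0, 1, 1.9, -0.6, -0.4, 0, 1, 0, 0, 0, 0, 1],
)

```text
clock: 12.45
eef_pos: [566.8, 35.6, 260.6]
eef_rot: [-3.142, -0.001, 2.835]
wrist_force: [-9.1, 1.6, 7.2]
finger_gap: 0.4
finger_force: 4.7
```

Call:
step_arm(
  series=[1.9, -0.6, 0, 0, 1, 1.4, -0.4, 0, 0, 1, 0, 0, 0, 0, 1],
)

```text
clock: 12.82
eef_pos: [570.5, 34.5, 259.9]
eef_rot: [-3.141, -0.0, 2.835]
wrist_force: [-3.5, -0.0, 0.7]
finger_gap: 0.7
finger_force: 1.8
```

Call:
step_arm(
  series=[1.9, -0.6, 0, 0, 1, 0, 0, 0, 0, 1],
)

```text
clock: 13.08
eef_pos: [572.8, 33.7, 260.0]
eef_rot: [3.142, 0.001, 2.835]
wrist_force: [0.4, -0.4, -0.5]
finger_gap: 0.2
finger_force: 0.0
```

Call:
step_arm(
  series=[1.9, -0.6, 0, 0, 1, 0, 0, 0, 0, 1],
)

```text
clock: 13.32
eef_pos: [574.6, 33.1, 260.2]
eef_rot: [3.141, 0.001, 2.835]
wrist_force: [0.9, -0.1, 0.9]
finger_gap: 0.2
finger_force: 0.0
```

Call:
step_arm(
  series=[-10, 3, 0, 0, 1, -20, 6, 0, 0, 1, -30, 9, 0, 0, 1, -30, 9, 20, 0, 1, -30, 9, 40, 0, 1, -30, 9, 40, 0, 1, 0, 0, 0, 0, 1, 0, 0, 0, 0, 1, 0, 0, 0, 0, 1],
)

```text
clock: 14.45
eef_pos: [424.4, 78.1, 358.7]
eef_rot: [-3.141, -0.002, 2.835]
wrist_force: [0.6, -0.1, -1.5]
finger_gap: 0.2
finger_force: 0.0
```

```bash
python3 - <<'E'
from h import *
i,p,d=cam("side");P=pts(i,d);x,y,Z=P[...,0],P[...,1],P[...,2]
c,s=.953,-.302
bx=(x-564.7)*c+(y-89)*s; by=-(x-564.7)*s+(y-89)*c
m=(abs(by+50)<45)&(abs(bx)<100)&(Z>205)&(Z<262)
print("grip bender", m.sum(), np.median(bx[m]),np.median(by[m]),Z[m].max())
m=(np.hypot(x-612,y-136.5)<14)&(Z>135)&(Z<155)
print("plunger",np.percentile(Z[m],[50,90]))
cv2.imwrite("pics/e.png",cv2.resize(p[120:300,160:352],(640,600)))
E
```

```text
grip bender 316 48.977754355956165 -46.00170195527411 253.0836141251857
plunger [149.79732986 151.08699279]
```

View pics/e.png

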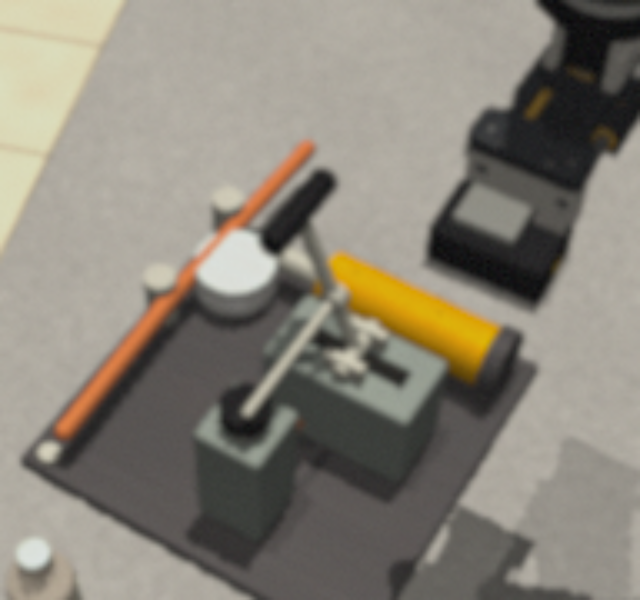

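The lever stands leaning forward by itself, with its grip at about (300,210) and 49 mm ahead of the pivot. The plunger is still down at about 149 mm, and the robot is clear of everything.

```bash
python3 -c "
from cell import manip
print(manip.sign_off())"
```

```text
the job is handed in; nothing more can be done
None
```

The bender is set to float and the job is handed in: the plunger is latched down at about 149 mm, and the lever rests on its own in the float notch, its grip about 49 mm ahead of the pivot; the hand-in returned no verdict.

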